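# Square a veneered sample in the jig and lay it on the glued pile

## Task

The loose oblong veneered panel lies askew on the squaring jig. Square it up in the jig's corner, its long edge and one end flat against the two fences, and let go of it there; then pick it up, lay it on top of the glued pile of panels of the same size so that the edges are flush all round, and let go. Leave the other things on the table where they are.

Things in the scene. Friction and masses are not known exactly. Their poses are not given: they have to be found in the camera images.
- panel_center (a point): Centre (half-way up) of the loose sample panel: a flat oblong of dark-veneered plywood, 60 mm (its x) by 100 mm (its y) by 10 mm thick (its z), about 45 g, the only loose thing on the jig's bed. At the start it lies flat and askew, its centre 20 to 55 mm short of home each way. The two ways round (half a turn) are equivalent.
- panel: The same panel; origin at the centre of its underside, axes as above.
- jig_seat (a point): Point on the top face of the jig's bed, 12 mm above the table; the panel's centre lies 5 mm above it when the panel is home. Jig's axes: x to the far fence, y to the side fence, z up. Far fence's inner face at x = +30 mm from here, side fence's at y = +50 mm: the panel's 100 mm edge lies along the far fence, one 60 mm end against the side fence.
- jig: Squaring jig, fixed, on the left or right: plywood bed 190 (x) by 210 (y) by 12 mm, origin under its centre; fences 15 mm thick, 12 mm above the bed, along its +x and +y edges, none on the others. The seat point is at x = 50, y = 40 mm. The far (+x) fence has a 60 mm finger gap at y = 10 to 70 mm; the bed goes on 15 mm there, flush. The side (+y) fence runs from x = -40 to 80 mm.
- pile_top (a point): Centre of the top face of the glued pile, 52 mm above the table. x lies across the pile (60 mm), y along it (100 mm). The pile is four panels of the same size glued together (60 x 100 x 40 mm), square edged, fixed on a grey board 120 x 170 x 12 mm; it stands on the side of the table opposite to the jig.
- hammer: Bystander, loose: hammer with a wooden handle, about 300 mm long, lying along the left side.
- brush: Bystander, loose: hand brush lying near the robot on its left.
- glue: Bystander, loose: upright glue bottle, 56 mm across and 150 mm tall, on the middle line at the far side; origin under its centre.
- tape: Bystander, loose: roll of paper tape lying flat, 72 mm across and 24 mm high, on the middle line between jig and pile.
- square_sample: Bystander, loose: square veneered sample, 90 x 90 x 10 mm, lying on the table near the robot on its right; not the panel to be handled.
- offcut: Bystander, loose: wooden offcut 70 x 35 x 22 mm lying on the middle line, beyond the tape.
- clamp: Bystander, loose: steel bar clamp, about 240 mm long and 24 mm high, lying along the right side.
Not all that is in view belongs to the job. What is shaped like the panel but green is not meant. What is shaped like the part that bears pile_top but yellow is not meant.

How it is judged:
By the outcome, as a careful person would: the job done as asked, in the order asked, and still so for the second after the job is handed in, with the robot touching nothing.
It also fails if it takes over 64 s, if anything falls off the work surface, if the arm or the gripper's body presses on something with over 40 N, if the wrist force passes 120 N, or if a joint passes its speed limit or range.

## Robot

A 6-joint arm with a two-finger parallel gripper is mounted at the origin on the work surface. World frame = base frame: x ahead of the robot, y to its left, z up, the work surface at z = 0. Lengths are in mm, angles in rad, forces in N, time in s.
With the tool pointing down it reaches from about 275 to 750 mm from the base axis. Payload 10.2 kg.
Tool frame: the origin (TCP) lies at the very end of the fingers, on their centre line; the grasp point (between the pads) lies 19 mm behind it (ctrl.hold_point_z is the distance from the TCP to the grasp point, in mm); z points along the fingers, y is the direction in which the jaws open and shut (so a half turn about z gives the same grasp; the last joint's range is limited). The gripper opens to 85 mm and grips with 20 to 120 N. Pads are 22 mm wide; open, the fingers measure 114 mm over their backs; the gripper's body (76 mm by 85 mm) begins 54 mm behind the grasp point. The pads swing forward as they close: fully open they stand 13 mm farther back than shut.
Start: joints at [-1.425, 0.313, 1.498, -0, 1.331, -0.223], TCP at [189.248, -489.71, 231.294] pointing down, gripper open.
Joint ranges: [-2.94, 2.94], [-0.97, 2.17], [0.19, 2.56], [-1.23, 4.37], [0.02, 3.11], [-2.88, 2.88]. Speed limits (rad/s): [2.39, 2.39, 3.01, 3.14, 3.14, 3.14].

## Interface

Orientations are given as a unit quaternion [w, x, y, z].
In Python, from rig import readout, cams, workorder, spotter, ctrl gives the robot as it stands.
- The arm moves only by the tool step_arm, never from a script. Its argument "plan" is text: rows parted by semicolons, each of 5 numbers parted by spaces: the shift along the tool's x, y, z in cm, then the turn about the tool's z in degrees, then the opening in per cent of the stroke, from 0 (shut) to 100 (fully open). In form: x y z twist gripper; .... A call has 1 to 10 rows; each row is the pose to reach, as a shift and turn from the pose commanded when the call began, along the tool's axes at that moment; what a row does not reach only later rows make up. A row lasts 1/10 s, in which the tool goes at most 50 mm and 8.59 degrees, less where a joint would pass 70% of its speed; a pose out of reach is approached as far as the arm can. A call with a gripper value outside its range is refused whole. The fingers move at their own pace and stop on an object; "grip_force" is the grip in N (left out, the last holds). Time passes only in rows, so rows that repeat a pose let the fingers close. It gives the time, the measured TCP pose, the force and the opening at its end, in the units of the state.
- readout.sense(): the state, without advancing time (a new reading comes with each control period).
- cams.capture(name): name is "side" or "top" or "wrist"; returns (picture, depth): 400x640x3 uint8, red, green, blue; 400x640 float32, mm along the optical axis (not along the pixel's ray), 0 where there is no reading.
- cams.camera_info(name): a dict with "vfov" (degrees; the focal length in pixels is half the picture's height over the tangent of half this angle, whatever the lens; pixels are square), "cx", "cy" (the principal point, pixels), "k1" (the pictures are not rectified: a ray, as slopes to the right and down, at radius r is drawn at 1 + k1 r^2 times it, then the intrinsics apply), "rvec" (rotation vector, rad) and "tvec" (3), from world to camera coordinates, as OpenCV has them. Camera axes: x right, y down, z forward; pixel columns grow to the right and rows downward; lengths in mm; the calibration is good to about 2 mm. A picture is of the moment at which its call begins: read the wrist's pose just before it. camera_info takes no time and is no camera call; for the wrist camera it gives the pose at the moment of the call.
- workorder.finish_job(): hands the job in, once; it reports no verdict.
Trained networks look in the newest picture that a camera, given by its name, has taken for a name from the list of things; names that differ only in an ending like _2 or _b are one class to them, and where a whole thing is asked for, a point or a joint stands for the part that bears it (a point fixed in the world has none). Each returns a list of dicts, best first, with "conf" (0 to 1); they miss things now and then, are a little off and sometimes report something else, mostly with a low value. They report only what shows in the picture. A call takes as long as a camera call. They do not tell look-alikes from the thing itself.
- spotter.regions_of(camera, target): "pixels" (400x640 bool, what is visible of it) and "extent" ([centre column, centre row, width, height] in pixels, round what is visible of it).
The state is a dict: "time_s": time; "joints": joint angles; "dq": joint speeds; "tau": joint torques, N m; "eef_pos": TCP position; "ee_rot": TCP orientation; "force": force on the tool from outside, world axes, zero at the start; "wrist_torque": the same for the moment, N m; "grip_width": opening from 0.0 (shut) to 1.0 (fully open).
Only numpy, scipy, OpenCV 4.12 (cv2) and the standard library are available. Lean on these libraries where they do the work, as an engineer would, in place of code of your own. Each camera call takes 0.05 s, during which the arm holds its last target. There are 200 camera calls.

## Working session

There is one attempt and no reset: what is moved stays moved. The work goes in short steps, Python scripts to look and compute and a tool call to move; the robot and the scene stay as the last step left them, time stands still between calls to the robot, and variables do not carry over. Pictures are saved under pics/ and viewed, about 8 in all and at most 12, crops included, and the job is handed in when it is done.

Besides the shell and the picture viewer there is one more tool, called after "Call:" in YAML: its name, and indented under it one key for each argument. step_arm: Moves the arm, as the interface text tells. Its arguments: {"type":"object","properties":{"plan":{"type":"string"},"grip_force":{"type":"number"}},"required":["plan"]}

```bash
mkdir -p pics; ls; cat > h.py <<'E'
import numpy as np, cv2
from rig import readout, cams, workorder, spotter, ctrl
from scipy.spatial.transform import Rotation as R
def cal(n):
    i=cams.camera_info(n); f=200/np.tan(np.radians(i['vfov'])/2)
    return i,f,R.from_rotvec(np.ravel(i['rvec'])).as_matrix(),np.ravel(i['tvec']).astype(float)
def ray(c,px):
    i,f,M,t=c; px=np.atleast_2d(px).astype(float)
    d=(px-[i['cx'],i['cy']])/f; u=d.copy()
    for _ in range(20): u=d/(1+i['k1']*(u**2).sum(1,keepdims=True))
    return np.c_[u,np.ones(len(u))]
def onz(c,px,z):   # pixel to world at height z
    r=ray(c,px)@c[2]; o=-c[2].T@c[3]
    return o+r*((z-o[2])/r[:,2])[:,None]
def pts(c,px,dep): # pixel+depth to world
    return (ray(c,px)*np.asarray(dep)[:,None]-c[3])@c[2]
def proj(c,P):
    q=np.atleast_2d(P)@c[2].T+c[3]; u=q[:,:2]/q[:,2:]
    u=u*(1+c[0]['k1']*(u**2).sum(1,keepdims=True)); return u*c[1]+[c[0]['cx'],c[0]['cy']]
def save(n,im): cv2.imwrite('pics/'+n+'.png',im[:,:,::-1])
E
python3 - <<'E'
from h import *
im,d=cams.capture('top'); save('top1',im); np.savez('top1.npz',im=im,d=d)
c=cal('top'); print(c[0])
for n in ['panel','jig','pile_top']:
    for r in spotter.regions_of('top',n)[:3]:
        m=r['pixels']; v,u=np.nonzero(m); k=d[v,u]>0
        P=pts(c,np.c_[u,v][k],d[v,u][k]); print(n,r['conf'],r['extent'],np.median(P,0),P.min(0),P.max(0),im[m].mean(0))
print(readout.sense())
E
```

```text
pics
{'vfov': 44.80025056741908, 'cx': 323.913080839055, 'cy': 203.05034128074996, 'k1': -0.1525239748066248, 'rvec': array([ 2.0483837 , -2.15014369,  0.24130555]), 'tvec': array([   2.5126986 ,  545.6255367 , 1582.77939011])}
panel 0.6 [265.6, 200.9, 33.3, 21.1] [575.47124457 187.9215696   21.89012657] [542.25472064 136.1144138    1.61467575] [611.32640771 239.51975528  32.9032707 ] [111.32007952  76.05168986  56.50497018]
panel 0.58 [319.6, 207.0, 26.8, 37.6] [548.44955159  -4.46892659   9.95974628] [491.48803726 -50.27815177  -6.76619605] [605.750962    40.15424895  22.84560515] [111.6        236.83762376 132.82376238]
jig 0.84 [259.4, 203.4, 65.1, 55.6] [556.38089672 204.86800498  12.84705677] [468.7171652   91.77665267 -10.88972526] [672.28277606 305.85217104  35.45661167] [214.60159074 196.96746204 153.18944324]
jig 0.28 [266.5, 201.3, 27.2, 24.5] [575.27891078 184.24827693  22.08098147] [542.25472064 136.1144138    5.63368671] [614.81923537 234.63272687  32.9032707 ] [107.87991718  72.13250518  53.37888199]
pile_top 0.86 [382.0, 154.8, 50.3, 41.7] [ 716.88197367 -238.98073656
[... 334 characters left out ...]
2.12101144 124.69054786]
{'time_s': 0.2, 'joints': array([-1.42538717e+00,  3.13208486e-01,  1.49814299e+00, -9.33309723e-06,
        1.33099029e+00, -2.23412810e-01]), 'dq': array([ 0.00219718, -0.00197074, -0.00285437, -0.00037709,  0.00112654,
       -0.00046605]), 'tau': array([ 6.15176905e-04, -4.12022424e+01, -2.59613621e+01, -8.10659776e-05,
        3.00519954e-03, -1.78878241e-05]), 'eef_pos': array([ 189.22912   , -489.54985566,  230.96938426]), 'ee_rot': array([-3.74448915e-04,  9.83044155e-01,  1.83368615e-01,  1.00755559e-05]), 'force': array([-0.40920447,  0.8215534 ,  0.41420489]), 'wrist_torque': array([-0.01384256,  0.01864967,  0.01434622]), 'grip_width': 1.0006493118686584}
```

View pics/top1.png

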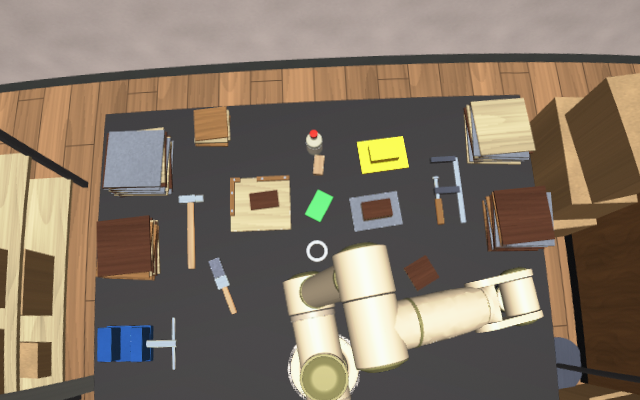

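The top view shows the jig on the left at (260,203), with the dark panel at (264,200). The grey-board pile is on the right at (376,210). The green panel (319,206) and the yellow pile (383,155) are decoys. Next I'll look at the pile with the wrist camera, since it's on the way.

```bash
cat >> h.py <<'E'
def go(x,y,z,yaw=None):
    "shift to world target in tool axes (cm), turn of tool z so that tool y axis points along yaw (deg, mod 180)"
    s=readout.sense(); q=np.array(s['ee_rot']); M=R.from_quat(np.r_[q[1:],q[0]]).as_matrix()
    sh=M.T@(np.array([x,y,z])-s['eef_pos'])/10
    cy=np.degrees(np.arctan2(M[1,1],M[0,1])); tw=None
    if yaw is not None: tw=-((yaw-cy+90)%180-90)
    print('go',sh.round(2),'twist',tw,'yaw now',round(cy,2),'j6',s['joints'][5],'t',s['time_s'],'pos',np.round(s['eef_pos'],1))
E
python3 - <<'E'
from h import *
c=cal('wrist'); s=readout.sense(); q=s['ee_rot'];M=R.from_quat(np.r_[q[1:],q[0]]).as_matrix()
o=-c[2].T@c[3]; print('cam in tool',M.T@(o-s['eef_pos']),'axes',(M.T@c[2].T).round(3),c[0]['vfov'])
t=np.load('top1.npz');c=cal('top')
print('pile',onz(c,[376,210],52),'panel',onz(c,[264,200],22))
go(515,-200,330,0)
E
```

```text
cam in tool [  74.85585499    0.51492782 -142.86542757] axes [[-0.001 -0.956 -0.293]
 [ 1.    -0.001 -0.001]
 [ 0.001 -0.293  0.956]] 59.71303266049368
pile [[ 514.62007915 -200.04950239   52.        ]] panel [[575.83257674 184.39457877  22.        ]]
go [ 40.83 -15.27  -9.89] twist -68.86792736092491 yaw now -68.87 j6 -0.2234128096510729 t 0.2 pos [ 189.2 -489.5  231. ]
```

Call:
step_arm:
  plan: "40.8 -15.3 -5 -68.9 100;40.8 -15.3 -5 -68.9 100;40.8 -15.3 -5 -68.9 100;40.8 -15.3 -5 -68.9 100;40.8 -15.3 -5 -68.9 100;40.8 -15.3 -5 -68.9 100;40.8 -15.3 -5 -68.9 100;40.8 -15.3 -5 -68.9 100;40.8 -15.3 -5 -68.9 100;40.8 -15.3 -5 -68.9 100"

```text
time_s: 1.2
eef_pos: [517.1, -196.8, 281.4]
ee_rot: [0.0, 0.705, 0.709, 0.0]
force: [-0.0, -0.5, 0.2]
grip_width: 1.001
```

Call:
step_arm:
  plan: "0 0 0 0 100;0 0 0 0 100;0 0 0 0 100"

```text
time_s: 1.5
eef_pos: [514.0, -200.8, 281.2]
ee_rot: [-0.0, 0.708, 0.707, -0.0]
force: [-1.3, 0.5, -0.3]
grip_width: 0.998
```

```bash
python3 - <<'E'
from h import *
c=cal('wrist'); im,d=cams.capture('wrist'); save('w1',im); np.savez('w1.npz',im=im,d=d,c=np.array(c,dtype=object))
go(515,-200,281,0)
for r in spotter.regions_of('wrist','pile_top')[:3]:
    print(r['conf'],r['extent'])
v,u=np.mgrid[0:400:4,0:640:4]; v=v.ravel();u=u.ravel(); P=pts(c,np.c_[u,v],d[v,u]); P=P[d[v,u]>0]
print(np.histogram(P[:,2],bins=np.arange(-10,80,4)))
E
```

```text
go [0.08 0.1  0.03] twist -0.06698652919820347 yaw now -0.07 j6 -0.5834524194012723 t 1.55 pos [ 514.  -200.8  281.3]
0.92 [492.7, 189.3, 105.0, 144.0]
0.67 [322.1, 157.6, 113.9, 149.6]
(array([    0,    34, 10916,   256,   112,  1214,    95,    60,    87,
          11,     9,    14,    10,     8,    13,   596,     5,     0,
           0,     0,     0,     0]), array([-10,  -6,  -2,   2,   6,  10,  14,  18,  22,  26,  30,  34,  38,
        42,  46,  50,  54,  58,  62,  66,  70,  74,  78]))
```

View pics/w1.png

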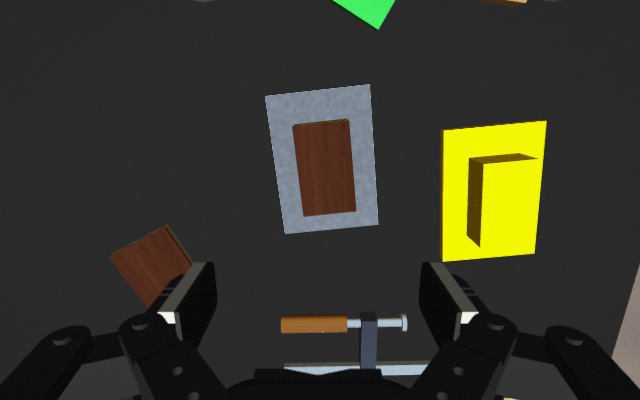

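The wrist view shows the brown pile on its grey board at (325,168). The yellow decoy is at (495,190) and the square sample at (155,265).

```bash
cat >> h.py <<'E'
def rect(c,im,d,z,roi,tol=3,size=(60,100),name=None,col=None):
    "fit oblong at height z; roi = world centre + radius"
    v,u=np.mgrid[0:400,0:640]; v=v.ravel();u=u.ravel(); P=pts(c,np.c_[u,v],d[v,u])
    ok=(d[v,u]>0)&(abs(P[:,2]-z)<tol)&(np.hypot(P[:,0]-roi[0],P[:,1]-roi[1])<roi[2])
    if col is not None: ok&=col(im[v,u].astype(int))
    m=np.zeros((400,640),np.uint8); m[v[ok],u[ok]]=255
    m=cv2.morphologyEx(m,cv2.MORPH_OPEN,np.ones((3,3)))
    n,l,st,_=cv2.connectedComponentsWithStats(m); k=1+np.argmax(st[1:,4]); m=np.uint8(l==k)*255
    m=cv2.morphologyEx(m,cv2.MORPH_CLOSE,np.ones((5,5)))
    big=cv2.resize(m,None,fx=4,fy=4,interpolation=cv2.INTER_LINEAR)
    ct=max(cv2.findContours(big,cv2.RETR_EXTERNAL,cv2.CHAIN_APPROX_NONE)[0],key=cv2.contourArea)[:,0]
    W=onz(c,(ct+.5)/4-.5,z)[:,:2]
    (x,y),(w,h),a=cv2.minAreaRect(W.astype(np.float32))
    if w>h: w,h,a=h,w,a+90     # a = direction of short side
    a=(a+90)%180-90
    # refine: robust edges by medians of the boundary in rect axes
    C=np.array([x,y])
    for _ in range(6):
        ex=np.array([np.cos(np.radians(a)),np.sin(np.radians(a))]); ey=np.array([-ex[1],ex[0]])
        L=(W-C)@np.c_[ex,ey]; off=[];sl=[]
        for ax,half,oth in((0,w/2,h/2),(1,h/2,w/2)):
            for s in(-1,1):
                g=(abs(L[:,ax]-s*half)<5)&(abs(L[:,1-ax])<oth*.8)
                p=np.polyfit(L[g,1-ax],L[g,ax],1) if g.sum()>9 else (np.nan,s*half)
                off.append(p[1]); sl.append(-p[0] if ax==0 else p[0])
        C=C+ex*(off[0]+off[1])/2+ey*(off[2]+off[3])/2; w=off[1]-off[0]; h=off[3]-off[2]; a+=np.degrees(np.nanmean(sl))
    zz=np.median(P[ok][:,2]); print(name,'C',C.round(2),'size',round(w,1),round(h,1),'angle of short side',round(a,2),'slopes',np.degrees(sl).round(2),'z',zz.round(2))
    o=im.copy(); o[cv2.morphologyEx(m,cv2.MORPH_GRADIENT,np.ones((2,2)))>0]=[255,0,255]
    if name: save(name,o)
    return C,a
E
python3 - <<'E'
from h import *
t=np.load('w1.npz',allow_pickle=True); c=tuple(t['c'])
rect(c,t['im'],t['d'],52,(515,-200,90),3,name='r_pile')
rect(c,t['im'],t['d'],12,(515,-200,130),3,name='r_board')
go(540,150,281,0)
E
```

```text
r_pile C [ 522.03 -204.79] size 61.0 101.3 angle of short side 5.98 slopes [-0.04  0.05 -0.08  0.06] z 52.26
r_board C [ 521.98 -204.73] size 120.9 170.9 angle of short side 6.03 slopes [-0.04 -0.01 -0.04  0.09] z 12.25
go [3.507e+01 2.550e+00 3.000e-02] twist -0.0545571609761879 yaw now -0.05 j6 -0.5834261111423311 t 1.6 pos [ 514.1 -200.7  281.4]
```

The pile and its board agree on centre and angle, and both match the sizes given. Next is the jig.

Call:
step_arm:
  plan: "39 5 0 0 100;39 5 0 0 100;39 5 0 0 100;39 5 0 0 100;39 5 0 0 100;39 5 0 0 100;39 5 0 0 100;39 5 0 0 100;39 5 0 0 100;39 5 0 0 100"

```text
time_s: 2.6
eef_pos: [564.4, 190.2, 281.0]
ee_rot: [-0.0, 0.707, 0.708, -0.0]
force: [-0.3, 0.6, -0.2]
grip_width: 1.002
```

Call:
step_arm:
  plan: "0 0 0 0 100;0 0 0 0 100;0 0 0 0 100"

```text
time_s: 2.9
eef_pos: [564.6, 189.0, 281.5]
ee_rot: [0.0, 0.707, 0.707, 0.0]
force: [-0.6, 0.3, 0.3]
grip_width: 0.996
```

```bash
python3 - <<'E'
from h import *
c=cal('wrist'); im,d=cams.capture('wrist'); save('w2',im); np.savez('w2.npz',im=im,d=d,c=np.array(c,dtype=object))
for r in spotter.regions_of('wrist','panel')[:3]:
    print(r['conf'],r['extent'])
C,a=rect(c,im,d,22,(575,184,70),3,name='r_panel',col=lambda p:p[:,0]<150)
rect(c,im,d,12,(560,200,160),3,name='r_bed')
go(*C,200,a)
E
```

```text
0.88 [308.2, 299.1, 81.3, 63.9]
0.62 [329.0, 163.7, 56.4, 90.4]
r_panel C [578.64 184.62] size 60.2 100.4 angle of short side 4.78 slopes [ 0.11  0.03 -0.12 -0.02] z 22.25
r_bed C [568.17 192.23] size 190.6 196.1 angle of short side -0.24 slopes [0.28 0.44 0.43 0.06] z 12.26
go [-0.48  1.41  8.14] twist -4.807154031064314 yaw now -0.03 j6 0.1276957713345891 t 3.0 pos [564.5 189.4 281.4]
```

View pics/w2.png

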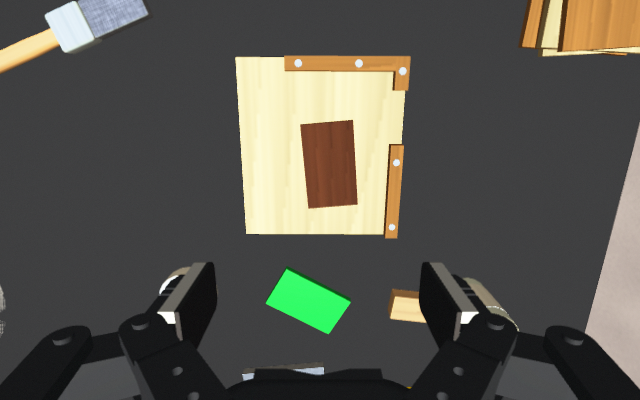

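The wrist view shows the panel at (329,164) on the bed. The side fence runs along the top (285–410, 63). The far fence is on the right at x≈395, with its gap at rows 90–145. I'll fit the fences now.

```bash
cat > fence.py <<'E'
from h import *
def fences(c,im,d,show=None):
    v,u=np.mgrid[0:400,0:640]; v=v.ravel();u=u.ravel(); P=pts(c,np.c_[u,v],d[v,u])
    p=im[v,u].astype(int)
    ok=(d[v,u]>0)&(P[:,2]>22)&(P[:,2]<26)&(p[:,0]-p[:,2]>60)&(abs(P[:,0]-575)<130)&(abs(P[:,1]-195)<130)
    W=onz(c,np.c_[u,v][ok],24)[:,:2]
    out={}
    S=W[(W[:,1]>270)&(W[:,0]<630)]; F=W[(W[:,0]>630)&(W[:,1]<260)]
    print(len(S),len(F),W.min(0),W.max(0))
    def edge(A,ax,s): # extreme along ax within bins
        o=A[:,1-ax]; b=np.arange(o.min()+4,o.max()-4,3); q=[]
        for x in b:
            g=A[(o>=x)&(o<x+3),ax]
            if len(g)>3: q.append((x+1.5,g.max() if s>0 else g.min()))
        q=np.array(q); k=np.ones(len(q),bool)
        for _ in range(4):
            f=np.polyfit(q[k,0],q[k,1],1); r=q[:,1]-np.polyval(f,q[:,0]); k=abs(r)<1.5
        return f,r[k].std()
    for n,A,ax in(('side',S,1),('far',F,0)):
        a,ra=edge(A,ax,-1); b,rb=edge(A,ax,1); m=A[:,1-ax].mean()
        print(n,'inner deg',np.degrees(a[0]).round(2),'outer',np.degrees(b[0]).round(2),'mid',m.round(1),'in',np.polyval(a,m).round(2),'out',np.polyval(b,m).round(2),'thick',(np.polyval(b,m)-np.polyval(a,m)).round(2),'extent',A[:,1-ax].min().round(1),A[:,1-ax].max().round(1),'res',ra.round(2),rb.round(2))
E
python3 - <<'E'
from fence import *
t=np.load('w2.npz',allow_pickle=True); c=tuple(t['c']); fences(c,t['im'],t['d'])
E
```

```text
1288 1118 [528.82137865  94.70486841] [664.1961723 303.5732957]
side inner deg -0.1 outer -0.11 mid 579.5 in 289.37 out 303.45 thick 14.09 extent 528.8 630.0 res 0.01 0.01
far inner deg 0.36 outer 0.33 mid 154.1 in 648.25 out 662.76 thick 14.51 extent 94.7 208.5 res 0.34 0.32
```

Call:
step_arm:
  plan: "-0.48 1.41 5 -4.8 84;-0.48 1.41 10 -4.8 84;-0.48 1.41 15 -4.8 84;-0.48 1.41 20 -4.8 84;-0.48 1.41 24 -4.8 84;-0.48 1.41 24 -4.8 84;-0.48 1.41 24 -4.8 84;-0.48 1.41 24 -4.8 84"

```text
time_s: 3.8
eef_pos: [580.2, 185.5, 44.3]
ee_rot: [0.002, 0.677, 0.736, 0.002]
force: [0.4, -0.6, -0.2]
grip_width: 0.839
```

```bash
python3 - <<'E'
from h import *
print(ctrl.hold_point_z, readout.sense()['force'],readout.sense()['grip_width']); go(578.6,184.6,16,4.78)
c=cal('wrist'); im,d=cams.capture('wrist'); save('w3',im)
E
```

```text
18.700000000000003 [ 0.36461154 -0.59354441 -0.23585804] 0.838979701252508
go [-0.07 -0.18  2.83] twist 0.045738268472135246 yaw now 4.83 j6 0.03303950841635494 t 3.8 pos [580.2 185.5  44.3]
```

View pics/w3.png

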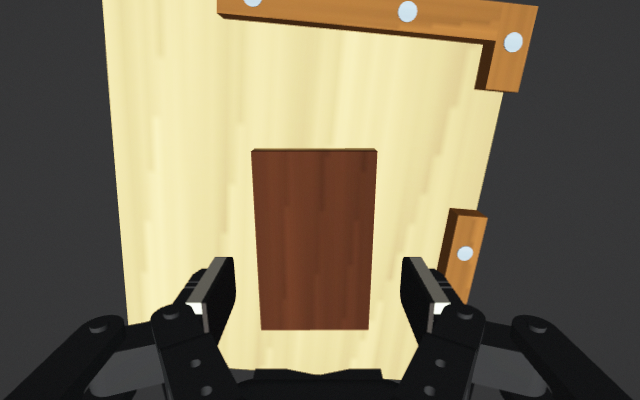

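The panel at (314,240) sits square and centred between the pads, so I'll go down.

Call:
step_arm:
  plan: "-0.07 -0.12 1.5 0 84;-0.07 -0.12 2.6 0 84;-0.07 -0.12 2.8 0 75;-0.07 -0.12 2.8 0 75;-0.07 -0.12 2.8 0 75;-0.07 -0.12 2.8 0 75"

```text
time_s: 4.45
eef_pos: [577.8, 184.6, 13.9]
ee_rot: [0.0, 0.677, 0.736, 0.0]
force: [0.1, -0.2, -0.1]
grip_width: 0.748
```

Call:
step_arm:
  plan: "0 0 0.1 0 75;0 0 0.2 0 75;0 0 0.3 0 75;0 0 0.3 0 75"

```text
time_s: 4.85
eef_pos: [577.3, 184.5, 10.1]
ee_rot: [-0.0, 0.677, 0.736, -0.0]
force: [0.2, 1.0, -0.3]
grip_width: 0.747
```

Call:
step_arm:
  plan: "0 0 0.1 0 75;0 0 0.2 0 75;0 0 0.2 0 75"

```text
time_s: 5.15
eef_pos: [577.3, 184.5, 8.1]
ee_rot: [-0.0, 0.677, 0.736, -0.0]
force: [-0.5, -0.7, 0.8]
grip_width: 0.751
```

Call:
step_arm:
  plan: "0 0 0.1 0 75;0 0 0.2 0 75;0 0 0.2 0 75"

```text
time_s: 5.45
eef_pos: [577.3, 184.5, 6.1]
ee_rot: [-0.0, 0.677, 0.736, -0.0]
force: [-0.6, -0.5, -0.1]
grip_width: 0.749
```

No bed contact down to TCP z = 6.1. I'll back up 1.5 mm and close gently.

Call:
step_arm:
  plan: "0 0 -0.15 0 75;0 0 -0.15 0 65;0 0 -0.15 0 60;0 0 -0.15 0 60;0 0 -0.15 0 60;0 0 -0.15 0 60"
  grip_force: 20

```text
time_s: 6.05
eef_pos: [577.7, 184.6, 8.2]
ee_rot: [0.0, 0.677, 0.736, 0.0]
force: [-0.8, -0.8, 5.4]
grip_width: 0.695
```

```bash
python3 - <<'E'
from h import *
s=readout.sense();print(s['force'],s['wrist_torque'],s['grip_width']); go(612,233,8,-0.2)
E
```

```text
[-0.7738742  -0.82372327  5.36541631] [-0.02764292  0.20232413 -0.02913869] 0.6946960770309951
go [4.54 3.83 0.03] twist 5.029605750807406 yaw now 4.83 j6 0.03197416479188913 t 6.05 pos [577.7 184.6   8.2]
```

Call:
step_arm:
  plan: "0 0 -0.2 0 60;1.5 0.5 -0.2 2 60;3 1 -0.2 4 60;4.5 1.6 -0.2 5 60;4.6 2.6 -0.2 5 60;4.6 3.4 -0.2 5 60;4.6 3.6 -0.2 5 60;4.6 3.6 -0.2 5 60"

```text
time_s: 6.85
eef_pos: [609.4, 233.0, 9.5]
ee_rot: [-0.0, 0.708, 0.706, -0.0]
force: [-0.1, 1.4, -1.1]
grip_width: 0.695
```

```bash
python3 - <<'E'
from h import *
s=readout.sense();print(s['force'],s['wrist_torque'],s['grip_width']); go(618.3,239,8,-0.2)
c=cal('wrist'); im,d=cams.capture('wrist'); save('w4',im); np.savez('w4.npz',im=im,d=d,c=np.array(c,dtype=object))
E
```

```text
[-0.09723654  1.3501948  -1.06729855] [-0.0055976   0.01484641  0.02842143] 0.6953233456446904
go [0.61 0.89 0.15] twist 6.182853938696553e-05 yaw now -0.2 j6 0.1894180072171134 t 6.85 pos [609.4 233.    9.5]
```

View pics/w4.png

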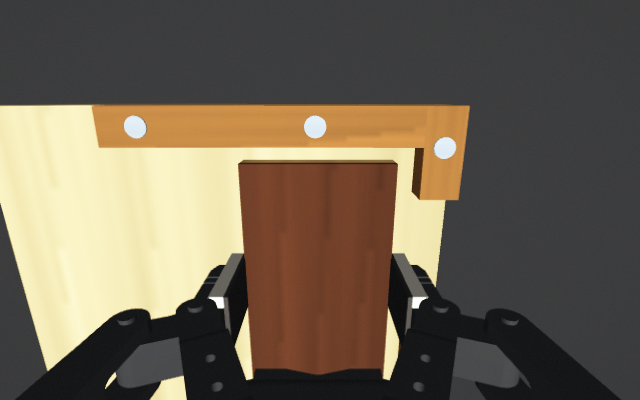

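The panel at (318,265) is held square, a few mm off both fences. Next I'll press it softly against the side fence.

Call:
step_arm:
  plan: "0.2 0 0.1 0 60;0.4 0 0.1 0 60;0.5 0 0.1 0 60;0.55 0 0.1 0 60;0.6 0 0.1 0 60;0.6 0 0.1 0 60"

```text
time_s: 7.5
eef_pos: [609.4, 239.2, 8.8]
ee_rot: [0.0, 0.708, 0.706, -0.0]
force: [-0.5, -1.8, -0.6]
grip_width: 0.694
```

Call:
step_arm:
  plan: "0.05 0 0 0 60;0.1 0 0 0 60;0.1 0 0 0 60"

```text
time_s: 7.8
eef_pos: [609.3, 239.3, 8.7]
ee_rot: [0.0, 0.708, 0.706, -0.001]
force: [-1.3, -6.5, 0.7]
grip_width: 0.697
```

Call:
step_arm:
  plan: "0 0.2 0 0 60;0 0.4 0 0 60;0 0.6 0 0 60;0 0.75 0 0 60;0 0.85 0 0 60;0 0.85 0 0 60"

```text
time_s: 8.4
eef_pos: [616.8, 239.2, 8.4]
ee_rot: [-0.001, 0.708, 0.706, -0.002]
force: [-5.8, -7.0, 2.4]
grip_width: 0.697
```

Call:
step_arm:
  plan: "0 0.05 0 0 60;0 0.1 0 0 60;0 0.1 0 0 60"

```text
time_s: 8.7
eef_pos: [617.7, 239.3, 8.4]
ee_rot: [-0.001, 0.708, 0.706, -0.002]
force: [-7.0, -7.7, 3.4]
grip_width: 0.696
```

Call:
step_arm:
  plan: "0 0.05 0 0 60;0 0.1 0 0 60;0 0.1 0 0 60"

```text
time_s: 9.0
eef_pos: [618.4, 239.2, 8.4]
ee_rot: [-0.001, 0.708, 0.706, -0.003]
force: [-8.9, -7.9, 4.2]
grip_width: 0.695
```

```bash
python3 - <<'E'
from fence import *
s=readout.sense();print(s['force'],s['wrist_torque'],s['grip_width']); go(618.3,239,8,-0.2)
c=cal('wrist'); im,d=cams.capture('wrist'); save('w5',im[60:320,60:600])
E
```

```text
[-8.90647368 -7.91210822  4.21551033] [-1.24650248  1.36827677  0.04288668] 0.6949259663617103
go [-0.02 -0.01  0.04] twist 0.043967865306171916 yaw now -0.16 j6 0.19692053949492927 t 9.0 pos [618.4 239.2   8.4]
```

View pics/w5.png

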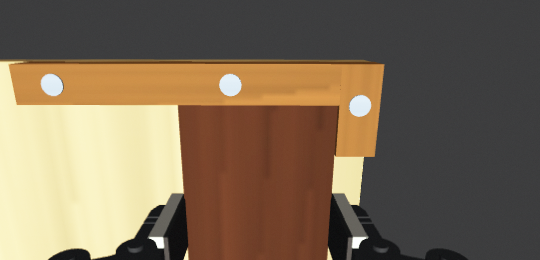

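The end sits flush on the side fence, and the far edge is within about 1 mm of the far fence (crop x≈337). I'll press a little more.

Call:
step_arm:
  plan: "0 0.05 0 0 60;0 0.1 0 0 60;0 0.1 0 0 60"

```text
time_s: 9.35
eef_pos: [618.5, 239.3, 8.4]
ee_rot: [-0.002, 0.708, 0.706, -0.004]
force: [-14.6, -8.3, 7.4]
grip_width: 0.699
```

Call:
step_arm:
  plan: "0 0.05 0 0 60;0 0.1 0 0 60;0 0.1 0 0 60"

```text
time_s: 9.65
eef_pos: [618.5, 239.3, 8.3]
ee_rot: [-0.002, 0.708, 0.706, -0.005]
force: [-19.5, -8.9, 9.2]
grip_width: 0.696
```

Call:
step_arm:
  plan: "0 0 0 0 80;0 0 0 0 80;0 0 0 0 80;0 0 0 0 80;0 0 0 0 80"

```text
time_s: 10.15
eef_pos: [622.1, 240.4, 8.8]
ee_rot: [0.0, 0.708, 0.706, 0.0]
force: [-0.3, 0.3, 0.0]
grip_width: 0.8
```

Call:
step_arm:
  plan: "0 -0.1 -2 0 80;0 -0.1 -5 0 90;-1 -0.1 -10 0 90;-1 -0.1 -13 0 90;-1 -0.1 -13 0 90;-1 -0.1 -13 0 90;-1 -0.1 -13 0 90"

```text
time_s: 10.85
eef_pos: [620.3, 230.3, 137.2]
ee_rot: [-0.001, 0.708, 0.706, -0.001]
force: [-0.3, 0.2, 0.5]
grip_width: 0.901
```

```bash
python3 - <<'E'
from fence import *
s=readout.sense();print(s['force'],s['wrist_torque'],s['grip_width']); go(618.5,239.3,8,-0.2)
c=cal('wrist'); im,d=cams.capture('wrist'); save('w6',im); np.savez('w6.npz',im=im,d=d,c=np.array(c,dtype=object))
rect(c,im,d,22,(618,239,70),3,name='r_panel2',col=lambda p:p[:,0]<150); fences(c,im,d)
E
```

```text
[-0.32602041  0.20073872  0.53121064] [-0.02697898 -0.00109625 -0.00031908] 0.9012608766181057
go [ 0.9  -0.15 12.92] twist 0.03394929479624409 yaw now -0.17 j6 0.1816994528314645 t 10.85 pos [620.3 230.3 137.2]
r_panel2 C [618.63 238.79] size 60.3 99.6 angle of short side -0.3 slopes [-0.04  0.   -0.04  0.08] z 22.27
3813 3405 [528.56183445  94.88003021] [664.07424759 304.44036974]
side inner deg -17.7 outer -0.91 mid 587.2 in 278.91 out 303.64 thick 24.73 extent 528.6 629.6 res 0.75 0.19
far inner deg -9.22 outer -7.17 mid 182.6 in 639.8 out 657.15 thick 17.35 extent 94.9 259.9 res 0.81 0.87
```

View pics/w6.png

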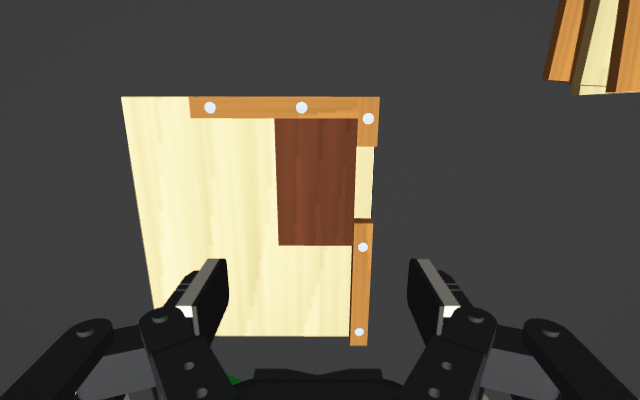

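The panel is home: centre (618.6, 238.8) at −0.3°, matching the fence faces (648 in x, 289 in y), and I've let go of it. Now to regrasp it.

Call:
step_arm:
  plan: "0.85 -0.2 5 0 84;0.85 -0.2 9 0 84;0.85 -0.2 11.5 0 82;0.85 -0.2 12.8 0 80;0.85 -0.2 12.85 0 80;0.85 -0.2 12.85 0 80;0.85 -0.2 12.85 0 80"

```text
time_s: 11.6
eef_pos: [619.8, 239.0, 12.0]
ee_rot: [0.001, 0.708, 0.706, 0.001]
force: [-0.4, 0.1, 0.0]
grip_width: 0.8
```

```bash
python3 - <<'E'
from h import *
print(readout.sense()['force']);go(618.6,238.8,8.3,-.3)
E
```

```text
[-0.42035426  0.10846749  0.02315923]
go [-0.02 -0.12  0.37] twist 0.12762242570427418 yaw now -0.17 j6 0.19507500830792576 t 11.6 pos [619.8 239.   12. ]
```

Call:
step_arm:
  plan: "0 -0.1 0 0 80;0 -0.1 0 0 80;0 -0.1 0 0 80"

```text
time_s: 11.9
eef_pos: [618.1, 238.9, 10.8]
ee_rot: [0.0, 0.708, 0.706, 0.0]
force: [-0.5, 0.5, 0.6]
grip_width: 0.797
```

Call:
step_arm:
  plan: "0 0.05 0.15 0 80;0 0.05 0.2 0 76;0 0.05 0.2 0 70;0 0.05 0.2 0 62;0 0.05 0.2 0 60;0 0.05 0.2 0 60;0 0.05 0.2 0 60;0 0.05 0.2 0 60"
  grip_force: 40

```text
time_s: 12.7
eef_pos: [618.5, 238.8, 8.5]
ee_rot: [0.0, 0.708, 0.706, 0.0]
force: [-2.2, -1.1, 4.3]
grip_width: 0.689
```

Call:
step_arm:
  plan: "0 0 -1 0 60;0 0 -3 0 60;0 0 -7 0 60;0 0 -11 0 60;-4 -1 -13 0 60;-8 -2 -13 0 60;-12 -3 -13 0 60;-16 -4 -13 -2 60;-20 -5 -13 -4 60;-24 -6 -13 -6.3 60"

```text
time_s: 13.7
eef_pos: [557.3, -2.4, 138.9]
ee_rot: [0.0, 0.668, 0.744, 0.0]
force: [0.4, 0.3, -0.3]
grip_width: 0.683
```

```bash
python3 - <<'E'
from h import *
s=readout.sense();print(s['force'],s['grip_width']);go(522,-204.8,140,6.2)
E
```

```text
[ 0.3549633   0.27132367 -0.29053793] 0.6827179024117931
go [-19.73  -5.7   -0.11] twist 0.024290335104993233 yaw now 6.22 j6 -0.3233133619853301 t 13.7 pos [557.3  -2.4 138.9]
```

Call:
step_arm:
  plan: "-4 -1 0 0 60;-8 -2.2 0 0 60;-12 -3.5 0 0 60;-16 -4.6 0 0 60;-19.6 -5.6 0 0 60;-19.6 -5.6 0 0 60;-19.6 -5.6 0 0 60;-19.6 -5.6 0 0 60"

```text
time_s: 14.5
eef_pos: [523.2, -200.8, 138.5]
ee_rot: [0.0, 0.668, 0.744, 0.0]
force: [0.2, 0.1, -1.0]
grip_width: 0.688
```

```bash
python3 - <<'E'
from h import *
c=cal('wrist'); im,d=cams.capture('wrist'); save('w7',im); s=readout.sense();np.savez('w7.npz',im=im,d=d,c=np.array(c,dtype=object))
q=s['ee_rot'];M=R.from_quat(np.r_[q[1:],q[0]]).as_matrix()
print(s['force'],s['grip_width'],s['eef_pos']);go(522,-204.8,51,6.28)
z=s['eef_pos'][2]+22-8.5
C,a=rect(c,im,d,z,(*s['eef_pos'][:2],80),4,name='r_held',col=lambda p:(p[:,0]<150)&(p[:,0]-p[:,2]>15))
print('held minus tcp in tool',M.T@(np.r_[C,0]-np.r_[s['eef_pos'][:2],0]))
E
```

```text
[-0.65410436  0.14919227 -0.17192107] 0.6883512463967615 [ 523.23202179 -200.6140481   138.42989157]
go [-0.4  -0.17  8.74] twist -0.06513296605056951 yaw now 6.21 j6 -0.6838188361234536 t 14.55 pos [ 523.2 -200.6  138.4]
r_held C [ 523.26 -198.44] size 60.2 97.0 angle of short side 6.1 slopes [-0.01 -0.07  0.06  0.03] z 152.25
held minus tcp in tool [2.15949872e+00 2.63652150e-01 3.57891809e-04]
```

View pics/w7.png

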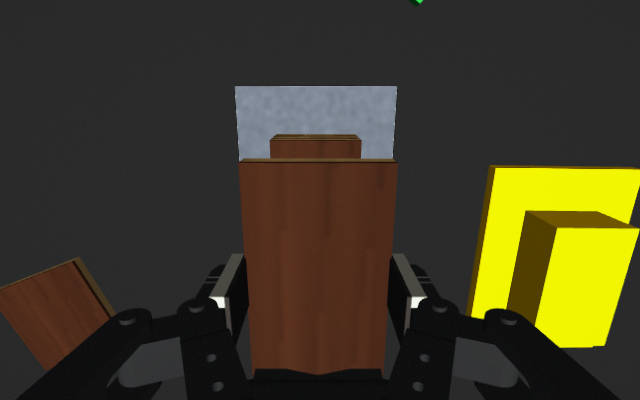

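The held panel is square in the jaws at (318,265), with the pile right below it at (316,147). I'll go down to about 5 mm above the pile.

Call:
step_arm:
  plan: "-0.43 -0.2 2 0.1 60;-0.43 -0.2 5 0.1 60;-0.43 -0.2 7 0.1 60;-0.43 -0.2 8 0.1 60;-0.43 -0.2 8.4 0.1 60;-0.43 -0.2 8.4 0.1 60;-0.43 -0.2 8.4 0.1 60;-0.43 -0.2 8.4 0.1 60"

```text
time_s: 15.35
eef_pos: [521.9, -206.5, 55.2]
ee_rot: [0.001, 0.669, 0.743, 0.0]
force: [0.4, -0.3, -1.5]
grip_width: 0.685
```

```bash
python3 - <<'E'
from h import *
c=cal('wrist'); im,d=cams.capture('wrist'); save('w8',cv2.resize(im[60:260,200:440],None,fx=3,fy=3)); s=readout.sense();np.savez('w8.npz',im=im,d=d,c=np.array(c,dtype=object))
print(s['force'],s['grip_width'],s['eef_pos']);go(521.8,-205.1,48.5,6.1)
z=s['eef_pos'][2]+22-8.5
rect(c,im,d,z,(*s['eef_pos'][:2],80),2.5,name='r_held2',col=lambda p:(p[:,0]<150)&(p[:,0]-p[:,2]>15))
E
```

```text
[-0.50562371  0.57307446  0.51136124] 0.687488912379158 [ 521.78914943 -206.47621862   55.06250484]
go [0.14 0.01 0.66] twist -0.06479918884313918 yaw now 6.04 j6 -0.6909076747958293 t 15.4 pos [ 521.8 -206.5   55.1]
r_held2 C [ 541.16 -159.08] size 0.0 7.2 angle of short side 8.18 slopes [-0.52 -0.52   nan   nan] z 68.8
```

View pics/w8.png

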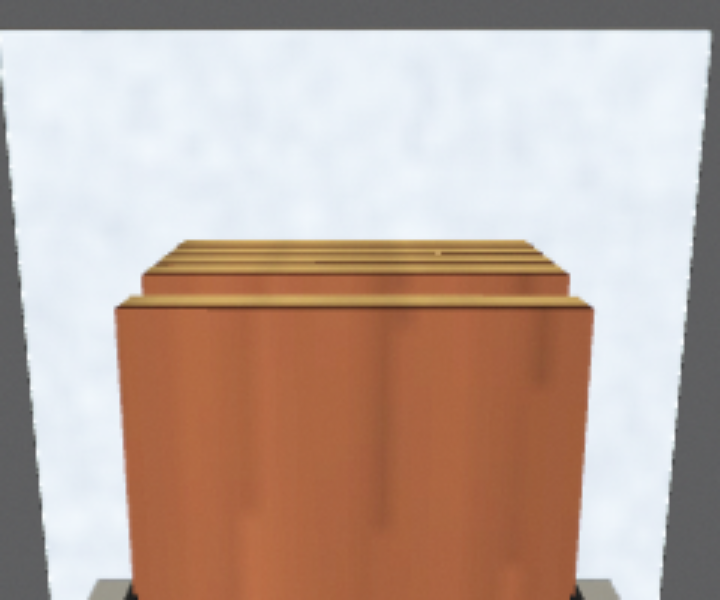

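The crop shows the panel's end edge at row 308 (columns 116–593), and the pile's end edge just beyond it at row 274 (columns 143–570). I'll compare the two.

```bash
python3 - <<'E'
from h import *
t=np.load('w8.npz',allow_pickle=True);c=tuple(t['c'])
f=lambda a:(np.array(a)+.5)/3-.5+[200,60]
A=onz(c,f([[116,308],[593,308]]),68.6); B=onz(c,f([[143,274],[570,274]]),52)
a=np.radians(6.0); E=np.array([[np.cos(a),-np.sin(a)],[np.sin(a),np.cos(a)]])
ang=lambda q:np.degrees(np.arctan2(*(q[1]-q[0])[1::-1]))
print(A,B,ang(A),ang(B),'panel-pile in pile axes',(A.mean(0)-B.mean(0))[:2]@E)
# subpixel profile of the pile-edge/panel-edge rows
g=t['im'][:,:,:].astype(int).sum(2); print(g[125:175,300],g[125:175,340])
E
```

```text
[[ 487.40224936 -159.83924144   68.6       ]
 [ 546.84084905 -153.62901508   68.6       ]] [[ 487.51456674 -158.11637595   52.        ]
 [ 546.97403429 -151.90248423   52.        ]] 5.964700130189421 5.966115692135869 panel-pile in pile axes [-0.30235891 -1.70241908]
[723 725 726 729 732 732 733 734 733 732 729 727 728 726 716 475 392 335
 467 333 409 471 328 409 472 385 218 343 347 345 346 343 353 428 479 468
 375 175 295 339 343 339 341 341 343 343 344 343 338 335] [718 719 720 720 719 723 722 723 727 728 730 732 733 735 730 452 375 325
 453 319 397 452 250 404 467 381 215 339 341 344 340 340 352 417 473 466
 376 170 296 337 336 339 337 340 338 341 340 336 344 340]
```

Call:
step_arm:
  plan: "0.17 0.03 0 0 60;0.17 0.03 0.2 0 60;0.17 0.03 0.4 0 60;0.17 0.03 0.4 0 60;0.17 0.03 0.4 0 60"

```text
time_s: 15.9
eef_pos: [521.5, -204.6, 50.2]
ee_rot: [-0.0, 0.669, 0.743, -0.0]
force: [-0.0, -0.0, -0.9]
grip_width: 0.686
```

```bash
python3 - <<'E'
from h import *
c=cal('wrist'); im,d=cams.capture('wrist'); save('w9',cv2.resize(im[60:260,200:440],None,fx=3,fy=3)); s=readout.sense();np.savez('w9.npz',im=im,d=d,c=np.array(c,dtype=object))
print(s['force'],s['grip_width'],s['eef_pos']);go(521.8,-204.8,48.5,6.1)
g=im.astype(int).sum(2); print(g[130:170,300],g[130:170,340])
E
```

```text
[ 0.77444324 -1.05033841 -1.07148118] 0.689777588707682 [ 521.55327014 -204.6097059    50.25622944]
go [-0.02  0.02  0.18] twist -0.07193049104870397 yaw now 6.03 j6 -0.688175397910646 t 15.95 pos [ 521.6 -204.6   50.3]
[723 727 728 730 732 732 734 734 733 732 732 729 728 726 718 479 463 218
 486 465 214 486 473 315 338 488 464 241 338 484 471 378 178 303 342 345
 342 344 342 341] [722 723 723 721 723 723 727 728 729 729 732 734 735 737 731 467 449 262
 473 450 214 478 459 241 335 479 461 245 337 476 472 376 168 295 340 340
 340 337 342 338]
```

View pics/w9.png

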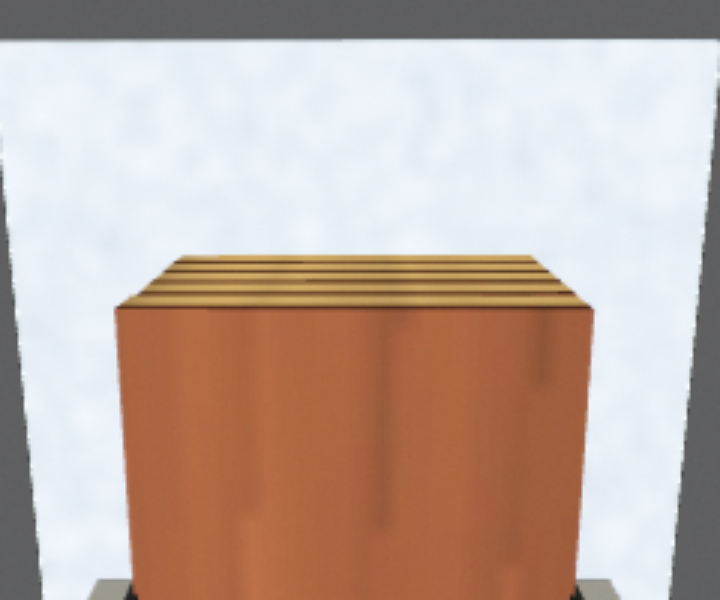

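The ends now look flush all along. I'll lower the last 2 mm.

Call:
step_arm:
  plan: "0 0.02 0.1 0 60;0 0.02 0.16 0 60;0 0.02 0.2 0 60;0 0.02 0.2 0 60;0 0.02 0.2 0 60"

```text
time_s: 16.45
eef_pos: [521.8, -204.6, 48.5]
ee_rot: [0.0, 0.669, 0.743, -0.0]
force: [-1.8, 0.2, 2.8]
grip_width: 0.686
```

Contact is at the expected height, with a light 2.8 N. Releasing.

Call:
step_arm:
  plan: "0 0 0 0 64;0 0 0 0 70;0 0 0 0 73;0 0 0 0 76;0 0 0 0 80;0 0 0 0 80;0 0 0 0 80"

```text
time_s: 17.15
eef_pos: [521.8, -204.6, 48.3]
ee_rot: [-0.0, 0.669, 0.743, 0.0]
force: [-0.4, -0.5, -0.5]
grip_width: 0.801
```

Call:
step_arm:
  plan: "0 0 -1 0 80;0 0 -3 0 80;0 0 -7 0 90;0 0 -11 0 90;0 0 -15 0 90;0 0 -19 0 90;0 0 -19 0 90;0 0 -19 0 90;0 0 -19 0 90"

```text
time_s: 18.05
eef_pos: [521.3, -204.3, 237.4]
ee_rot: [-0.001, 0.669, 0.743, -0.0]
force: [0.3, -0.1, -1.1]
grip_width: 0.899
```

```bash
python3 - <<'E'
from h import *
c=cal('wrist'); im,d=cams.capture('wrist'); s=readout.sense();np.savez('w10.npz',im=im,d=d,c=np.array(c,dtype=object))
print(s['force'],s['grip_width'],s['eef_pos'])
rect(c,im,d,62,(522,-205,80),2.5,name='r_fin')
rect(c,im,d,12,(522,-205,130),3,name='r_board2')
save('w10',cv2.resize(im[60:320,160:480],None,fx=2.3,fy=2.3))
E
```

```text
[-1.24031528  0.16909781 -1.00413324] 0.90086213396362 [ 521.31831205 -204.309324    237.15427524]
r_fin C [ 521.96 -204.42] size 60.8 101.3 angle of short side 5.93 slopes [-0.1  -0.02  0.08  0.04] z 62.25
r_board2 C [ 522.07 -204.83] size 120.7 171.5 angle of short side 5.99 slopes [ 0.04 -0.02  0.02 -0.04] z 12.25
```

View pics/w10.png

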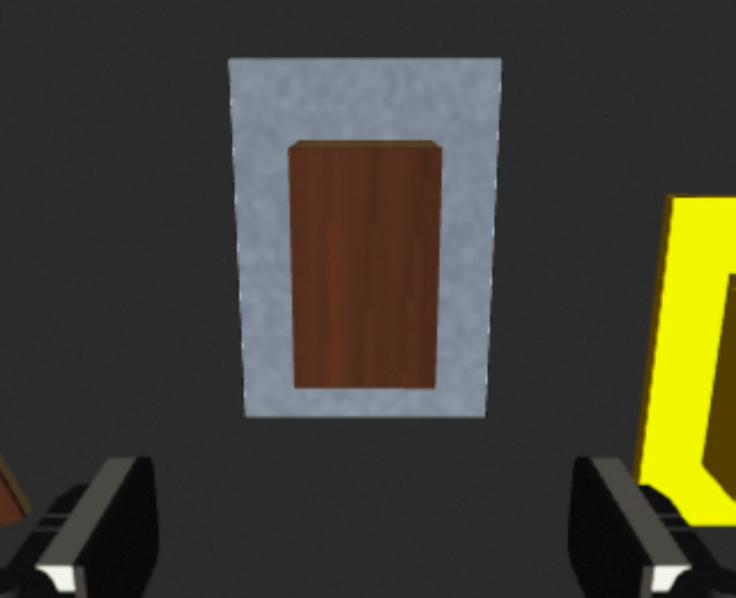

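The panel lies flush on the pile at (365,265) in the crop: within 0.1 mm in x, 0.4 mm in y and 0.1° of the pile. It is released and the arm is clear, so I'm handing in.

```bash
python3 -c "
from rig import workorder,readout
print(readout.sense()['time_s'],workorder.finish_job())"
```

```text
the job is handed in; nothing more can be done
18.1 None
```

The panel was squared in the jig's corner, let go there, then picked up again and laid on the glued pile. I handed the job in at 18.1 s.

- **In the jig:** pressing the panel against each fence gave a clear contact force, at most about 20 N. After letting go, it measured (618.6, 238.8) mm at −0.3°. The fences put home at about (618.3, 239.0) at −0.2°.
- **On the pile:** after release, the panel's centre was (521.96, −204.42) mm at 5.93°, with its top at 62 mm. The pile, measured before, was at (522.03, −204.79) mm at 5.98°. The edges are therefore flush to about 0.4 mm, with the gripper about 190 mm clear above.
- **Failed measurements:** the automatic fence fit on the jig check picture came out wrong because it picked up bed pixels. I relied on the earlier fence fit, the contact forces and the picture instead. One automatic fit of the held panel just above the pile also failed, so I read the edge positions from the picture.
- **Other things on the table:** I did not aim at or handle any of them. I took no final overall picture to confirm that none moved.

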